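# Take up the stake holder's hold-down nut with the adjustable wrench

### The arm

A 7-joint arm with a two-finger parallel gripper is mounted at the origin on the work surface. World frame = base frame: x ahead of the robot, y to its left, z up, the work surface at z = 0. Lengths are in m, angles in rad, forces in N, time in s.
With the tool pointing down it reaches from about 0.4 to 0.9 m from the base axis. Payload 5.6 kg.
Tool frame: the origin (TCP) lies between the finger pads; the fingertips stand 14 mm ahead of it and the grasp point (between the pads) lies 5 mm behind it; z points along the fingers, y is the direction in which the jaws open and shut (so a half turn about z gives the same grasp; the last joint's range is limited). The gripper opens to 92 mm and grips with 3 to 60 N. Pads are 20 mm wide; open, the fingers measure 128 mm over their backs; the gripper's body (75 mm by 189 mm) begins 69 mm behind the grasp point.
Start: joints at [1.085, 0.468, -0.012, 1.603, 0.006, 1.071, -0.056], TCP at [0.278, -0.587, 0.229] pointing down, gripper open.
Joint ranges: [-2.53, 2.53], [-0.31, 2.02], [-1.57, 1.55], [0.28, 2.44], [-1.29, 4.43], [0.15, 1.84], [-2.92, 2.92]. Speed limits (rad/s): [2.57, 2.57, 3.14, 3.14, 3.14, 3.14, 3.14].

### API

Orientations are given as a unit quaternion [x, y, z, w].
In Python, from plant import manip gives the robot as it stands. The module is installed in compiled form; this text tells all that it offers.
- The arm moves only by the tool servo_tool, never from a script. Its argument "increments" is a list of rows, each an object with "linear": the shift along the tool's x, y, z each as a share of 40 mm, from -1 to 1, a list of three; "rotation": the turn, a rotation vector about the tool's x, y, z each as a share of 30 degrees, from -1 to 1, a list of three; "grip": the finger opening in mm, from 0 to 91.9. A call has exactly 5 rows; each row shifts and turns the commanded pose from where the row before left it, along the tool's axes as they then stand; what a row does not reach is not made up. A row lasts 1/12 s, in which the tool goes at most 41.7 mm and 7.16 degrees, less where a joint would pass 70% of its speed; a pose out of reach is approached as far as the arm can. A call with a number of a shift or a turn outside -1 to 1 is refused whole. A call with a gripper value outside its range is refused whole. The fingers move at their own pace and stop on an object; the grip force is fixed at half the most. Time passes only in rows, so rows that do not move let the fingers close, or fill a call up. It gives the time, the measured TCP pose, the force and the opening at its end, in the units of the state.
- manip.read_state(): the state, without advancing time (a new reading comes with each control period).
- manip.read_camera(name): name is "scene" or "top" or "wrist"; returns the picture (420x560x3 uint8, red, green, blue); there is no depth.
- manip.camera_model(name): a dict with "K" (3x3 intrinsics, pixels), "rvec" (rotation vector, rad) and "tvec" (3), from world to camera coordinates, as OpenCV has them; the wrist camera has in their place "T_tool_cam" (4x4, takes a point from camera to tool coordinates, whose origin is the TCP and whose axes are the flange's). Camera axes: x right, y down, z forward; pixel columns grow to the right and rows downward; lengths in m; the calibration is good to about 2 mm. A picture is of the moment at which its call begins: read the wrist's pose just before it. camera_model takes no time and is no camera call.
- manip.close_job(): hands the job in, once; it reports no verdict.
The state is a dict: "time": time; "q": joint angles; "joint_vel": joint speeds; "joint_efforts": joint torques, N m; "eef_pos": TCP position; "tcp_rot": TCP orientation; "wrist_force": force on the tool from outside, world axes, zero at the start; "moment": the same for the moment, N m; "finger_gap": opening from 0.0 (shut) to 1.0 (fully open).
Only numpy, scipy, OpenCV 4.12 (cv2) and the standard library are available. Lean on these libraries where they do the work, as an engineer would, in place of code of your own. Each camera call takes 0.05 s, during which the arm holds its last target. There are 200 camera calls.

### The job

One hold-down nut of the green stake holder has crept back, and the adjustable wrench lying round it is wound too wide. Roll the wrench's worm with a fingertip until the jaw is snug on the nut, and only then push the handle round to turn the nut clockwise (seen from above) until its yellow stripe lines up with the yellow line on the foot. Leave the snug wrench lying flat on the nut, and do not knock the other things on the bench.

Things in the scene. Friction and masses are not known exactly. Their poses are not given: they have to be found in the camera images.
- holder: Green welded stake holder bolted to the bench (does not move): foot 4 mm thick, 52 mm wide, along its x axis. Origin: at bench level on the axis of the loose nut; +x points from the stake to this nut. The stake (dome 56 mm wide, top 92 mm high) stands at x = -105 mm, a second, tight nut at x = -210 mm.
- foot_line (a point): Middle of the yellow line painted on the foot, radial to the loose nut, from 15 to 44 mm on the stake side (holder's -x) of the nut's axis.
- nut: The loose M16 steel cap nut on its stud: hexagon 24 mm across flats (two face its own +-y), 27.7 mm across corners, from 4 to 17 mm above the bench, closed top at 19 mm. Turns stiffly (about 0.2 N m) and stays. Origin: on its axis at bench level. Its yellow stripe lies along its own -x: nut and holder x axes point the same way when stripe and line agree. It starts 40 to 63 degrees anticlockwise of that.
- nut_stripe (a point): Outer end of the yellow stripe on the nut's top, 11 mm from its axis on the nut's -x side.
- wrench: Loose 250 mm adjustable wrench, about 0.45 kg, lying level: head 14 mm thick on the foot (4 to 18 mm high), blue grip on the bench. Origin: bench level, on the nut's axis when seated. Jaws open to -x, 28 mm deep; fixed jaw's face at y = +12 mm, moving jaw on the -y side; throat at x = +15 mm. The handle leaves x = 50, y = -4 mm at 22.5 degrees from +x towards -y, 180 mm long. Turning towards the moving jaw is clockwise.
- worm_top (a point): Top of the knurled worm (one yellow rib) in the wrench's head: at wrench x = 35, y = 0, 20.5 mm high. Worm axis along wrench y, 19 mm diameter, 17 mm long, 2.5 mm proud of the head. Rubbing its top towards the nut (wrench -x) closes the jaw, 6 mm a turn; away opens it. It needs about 3 N along its rim, so press with some 8 to 15 N (friction about 0.6), and holds itself. One fingertip stroke of 20 mm closes about 2 mm.
- grip_mid (a point): Middle of the blue grip (30 mm wide, 22 mm thick, 122 mm long, its long axis 22.5 degrees from wrench +x towards -y), at wrench x = 152, y = -46, 11 mm above the bench, 158 mm from the nut's axis. About 1.5 to 3 N pushed sideways here turns the nut.
- jaw (a joint): Gap between the wrench's jaw faces (m); 0.024 is the nut's width over its flats. Starts 3.5 to 7.5 mm wider; snug is within 1.5 mm of the nut's width. Stops closing when it meets the nut.
- bench_block: Bystander: round polished steel bench block, 90 mm wide, 30 mm high; origin under its centre.
- hammer: Bystander: hammer with wooden handle, 250 mm long along its x (head at +x), 26 mm high; origin under its middle.
- ring_mandrel: Bystander: tapered steel ring mandrel with wooden handle, 280 mm long along its x, 25 mm thick; origin near its middle, at bench level.
- file: Bystander: flat file with orange handle, 280 mm long along its x, 26 mm high; origin near its middle, at bench level.
- clear_box: Bystander: open clear plastic box with ring blanks, 130 x 100 mm, 60 mm high; origin under its centre.
- wax_tin: Bystander: round brass tin, 62 mm wide, 26 mm high; origin under its centre.

How it is judged:
On the way:
1. the jaw is closed snugly on the nut, to within 1.5 mm, before the nut is turned (value of joint jaw below 0.0255 m and distance of nut_stripe from where it was at the start of the episode below 0.003 m), for 0.2 s.
At the end, for the whole second after the job is handed in: The nut's yellow stripe is in line with the line on the foot to within 8 degrees, the jaw is still snug (within 1.8 mm of the nut's width) and the wrench lies flat and still, seated on the nut (its origin within 6 mm of the nut's axis) (angle between the x axis of nut and the x axis of holder, either way round below 0.14 rad and value of joint jaw below 0.0258 m and horizontal distance between wrench and nut below 0.006 m and angle between wrench's own z axis and vertical below 0.06 rad and height (world z) of wrench below 0.004 m and linear speed of wrench below 0.01 m/s); the robot touches nothing.
It fails at once if the nut is turned more than about 15 degrees while the jaw has more than 2 mm of slack (value of joint jaw above 0.026 m and distance of nut_stripe from where it was at the start of the episode above 0.003 m).
It fails at once if another thing on the bench is knocked more than 20 mm out of its place (distance of any of bench_block, hammer, ring_mandrel, file, clear_box, wax_tin from where it was at the start of the episode above 0.02 m).
It also fails if it takes over 61 s, if anything falls off the work surface, if the arm or the gripper's body presses on something with over 40 N, if the wrist force passes 120 N, or if a joint passes its speed limit or range.

## Working session

There is one attempt and no reset: what is moved stays moved. The work goes in short steps, Python scripts to look and compute and a tool call to move; the robot and the scene stay as the last step left them, time stands still between calls to the robot, and variables do not carry over. Pictures are saved under pics/ and viewed, about 8 in all and at most 12, crops included, and the job is handed in when it is done.

Besides the shell and the picture viewer there is one more tool, called after ">>>" by a JSON object that holds its "api" and its "payload", one argument or row to a line. servo_tool: Moves the arm, as the interface text tells. Its arguments: {"type":"object","properties":{"increments":{"type":"array"}},"required":["increments"]}

```bash
mkdir -p pics
python3 - <<'E'
from plant import manip
import cv2, numpy as np
s=manip.read_state(); print(s)
for n in("scene","top"):
    im=manip.read_camera(n); cv2.imwrite(f"pics/{n}0.png",im[:,:,::-1])
    m=manip.camera_model(n); print(n,m)
    R=cv2.Rodrigues(np.array(m["rvec"]))[0]; print("cam pos",-R.T@np.array(m["tvec"]))
print(manip.camera_model("wrist"))
a=cv2.imread("pics/top0.png");
E
```

```text
{'time': 0.0, 'q': array([ 1.084959  ,  0.46838716, -0.01155699,  1.6035934 ,  0.00599866,
        1.0714007 , -0.05628986]), 'joint_vel': array([ 0.00092195, -0.00073901,  0.00111629,  0.00018675, -0.00018282,
       -0.00075198, -0.00028761]), 'joint_efforts': array([ 1.65144720e-04, -5.20569384e+01, -1.19235166e-02, -2.43740809e+01,
       -5.66719926e-02,  1.71639741e-02,  1.57824265e-04]), 'eef_pos': array([ 0.27820765, -0.58684873,  0.22764634]), 'tcp_rot': array([ 9.75596988e-01,  2.19567184e-01, -2.61446971e-04, -8.37534276e-04]), 'wrist_force': array([-0.18905288,  0.21245475,  0.43129738]), 'moment': array([ 0.01855598, -0.01591712, -0.04111674]), 'finger_gap': 1.006366095674863}
scene {'K': array([[439.45938252,   0.        , 277.24028467],
       [  0.        , 439.45938252, 209.22397979],
       [  0.        ,   0.        ,   1.        ]]), 'rvec': array([ 1.11794631,  2.503833  , -0.88027665]), 'tvec': array([ 0.45159476, -0.30200881,  1.30056619])}
cam pos [1.07484791 0.37058386 0.83306011]
top {'K': array([[381.04097075,   0.        , 279.79677288],
       [  0.        , 381.04097075, 207.43046463],
       [  0.        ,   0.        ,   1.        ]]), 'rvec': array([ 2.20858319, -2.18359854,  0.10319817]), 'tvec': array([-0.04507802,  0.59332593,  0.8814171 ])}
cam pos [ 0.52956158 -0.01806533  0.92206398]
{'K': array([[341.47899176,   0.        , 287.42483421],
       [  0.        , 341.47899176, 203.56800524],
       [  0.        ,   0.        ,   1.        ]]), 'T_tool_cam': array([[ 6.71054279e-04, -9.66902840e-01, -2.55143974e-01,
         7.13088090e-02],
       [ 9.99999645e-01,  5.18596146e-04,  6.64808780e-04,
         4.29538704e-04],
       [-5.10488816e-04, -2.55144329e-01,  9.66902844e-01,
        -1.55873413e-01],
       [ 0.00000000e+00,  0.00000000e+00,  0.00000000e+00,
         1.00000000e+00]])}
```

View pics/top0.png

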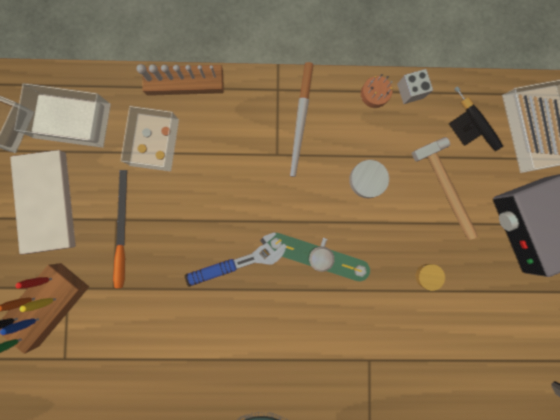

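View pics/scene0.png

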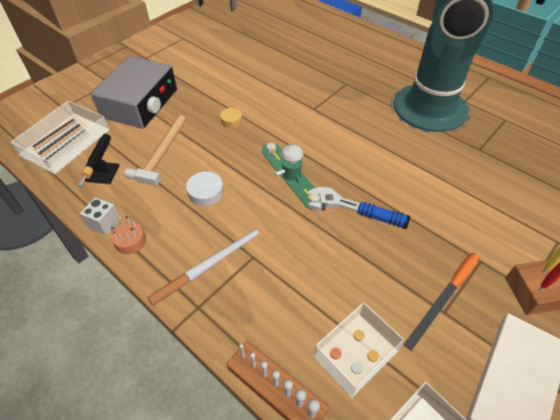

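```bash
cat > h.py <<'E'
from plant import manip
import cv2, numpy as np
from scipy.spatial.transform import Rotation as Ro
def fixed(n):
    m=manip.camera_model(n); R=Ro.from_rotvec(m["rvec"]).as_matrix()
    return m["K"],R.T,-R.T@m["tvec"]
def wrist(s):
    m=manip.camera_model("wrist"); T=m["T_tool_cam"]; R=Ro.from_quat(s["tcp_rot"]).as_matrix()
    return m["K"],R@T[:3,:3],np.array(s["eef_pos"])+R@T[:3,3]
def cast(cam,px,z):
    K,R,c=cam; px=np.atleast_2d(px).astype(float)
    d=np.c_[px,np.ones(len(px))]@np.linalg.inv(K).T@R.T
    return c+d*((z-c[2])/d[:,2])[:,None]
def proj(cam,P):
    K,R,c=cam; v=(np.atleast_2d(P)-c)@R@K.T
    return v[:,:2]/v[:,2:]
def rect(mask):
    cs=cv2.findContours(mask.astype(np.uint8),cv2.RETR_EXTERNAL,cv2.CHAIN_APPROX_NONE)[0]
    c=max(cs,key=cv2.contourArea); return cv2.minAreaRect(c),c
E
python3 - <<'E'
from h import *
im=cv2.imread("pics/top0.png"); hsv=cv2.cvtColor(im,cv2.COLOR_BGR2HSV); c=fixed("top")
b=cv2.inRange(hsv,(105,120,40),(130,255,255)); b[:,:180]=0;b[:,300:]=0
g=cv2.inRange(hsv,(50,60,30),(90,255,255)); g[:,:250]=0; g[:,380:]=0;g[:225]=0;g[290:]=0
for n,m,z in(("blue",b,.015),("green",g,.004)):
    r,_=rect(cv2.morphologyEx(m,cv2.MORPH_CLOSE,np.ones((9,9)))); print(n,r,cast(c,[r[0]],z),cast(c,cv2.boxPoints(r),z)[:,:2])
for n,p,z in(("nut",(276,243),.019),("tight",(361,270),.019),("worm",(265,254),.02),("stake",(320,259),.09)): print(n,cast(c,[p],z))
cr=im[220:295,180:380]; cv2.imwrite("pics/topc.png",cv2.resize(cr,None,fx=4,fy=4,interpolation=cv2.INTER_CUBIC))
E
```

```text
blue ((210.75001525878906, 271.7500305175781), (10.119288444519043, 47.750396728515625), 71.56504821777344) [[0.44082837 0.12215379 0.015     ]] [[0.43397215 0.17863431]
 [0.47007514 0.07339909]
 [0.44771158 0.06545093]
 [0.41178759 0.17056511]]
green ((349.16546630859375, 266.7329406738281), (40.382781982421875, 20.419973373413086), 17.744670867919922) [[ 0.45442581 -0.20672472  0.004     ]] [[ 0.44548419 -0.15295819]
 [ 0.49194835 -0.16788628]
 [ 0.46340362 -0.26070879]
 [ 0.41705026 -0.24541101]]
nut [[ 0.50970953 -0.03030763  0.019     ]]
tight [[ 0.44824689 -0.23168696  0.019     ]]
worm [[ 0.48371347 -0.00471867  0.02      ]]
stake [[ 0.47758776 -0.12539862  0.09      ]]
```

View pics/topc.png

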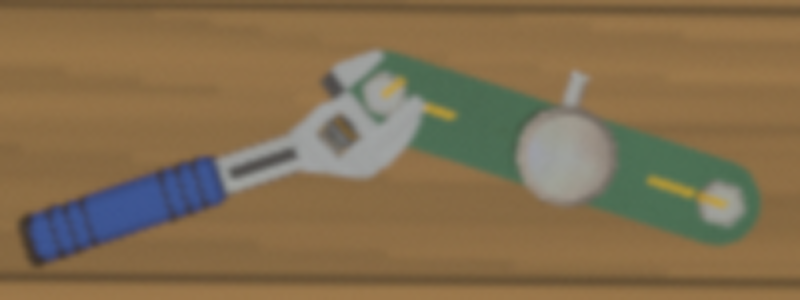

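>>> {"api": "servo_tool", "payload": {
  "increments": [
    {"linear": [0.68,-0.68,0],"rotation": [0,0,0],"grip": 0},
    {"linear": [0.68,-0.68,0],"rotation": [0,0,0],"grip": 0},
    {"linear": [0.68,-0.68,0],"rotation": [0,0,0],"grip": 0},
    {"linear": [0.68,-0.68,0],"rotation": [0,0,0],"grip": 0},
    {"linear": [0.68,-0.68,0],"rotation": [0,0,0],"grip": 0}
  ]
}}

```text
time: 0.52
eef_pos: [0.3431, -0.4042, 0.2282]
tcp_rot: [0.976, 0.219, -0.0, -0.0]
wrist_force: [0.6, 0.1, 0.3]
finger_gap: 0.659
```

>>> {"api": "servo_tool", "payload": {
  "increments": [
    {"linear": [0.68,-0.68,0],"rotation": [0,0,0],"grip": 0},
    {"linear": [0.68,-0.68,0],"rotation": [0,0,0],"grip": 0},
    {"linear": [0.68,-0.68,0],"rotation": [0,0,0],"grip": 0},
    {"linear": [0.68,-0.68,0],"rotation": [0,0,0],"grip": 0},
    {"linear": [0.68,-0.68,0],"rotation": [0,0,0],"grip": 0}
  ]
}}

```text
time: 0.93
eef_pos: [0.4077, -0.2232, 0.2285]
tcp_rot: [0.976, 0.219, -0.0, 0.0]
wrist_force: [0.4, -0.2, 0.4]
finger_gap: 0.299
```

>>> {"api": "servo_tool", "payload": {
  "increments": [
    {"linear": [0.68,-0.68,0.2],"rotation": [0,0,0],"grip": 0},
    {"linear": [0.68,-0.68,0.2],"rotation": [0,0,0],"grip": 0},
    {"linear": [0.68,-0.68,0.2],"rotation": [0,0,0],"grip": 0},
    {"linear": [0.68,-0.68,0.2],"rotation": [0,0,0],"grip": 0},
    {"linear": [0.68,-0.68,0.2],"rotation": [0,0,0],"grip": 0}
  ]
}}

```text
time: 1.35
eef_pos: [0.4724, -0.0422, 0.1882]
tcp_rot: [0.976, 0.219, -0.0, 0.0]
wrist_force: [0.3, -1.2, -0.6]
finger_gap: 0.006
```

>>> {"api": "servo_tool", "payload": {
  "increments": [
    {"linear": [0.33,-0.35,0.6],"rotation": [0,0,0],"grip": 0},
    {"linear": [0.33,-0.35,0.6],"rotation": [0,0,0],"grip": 0},
    {"linear": [0,0,0.2],"rotation": [0,0,-0.17],"grip": 0},
    {"linear": [0,0,0],"rotation": [0,0,-0.17],"grip": 0},
    {"linear": [0,0,0],"rotation": [0,0,-0.17],"grip": 0}
  ]
}}

```text
time: 1.77
eef_pos: [0.4833, -0.0065, 0.1313]
tcp_rot: [0.937, 0.35, -0.001, -0.001]
wrist_force: [0.5, 0.4, 0.0]
finger_gap: 0.003
```

Run:
```python
from h import *
s=manip.read_state(); im=manip.read_camera("wrist")[:,:,::-1]; cv2.imwrite("pics/w1.png",im)
np.save("w1.npy",s,allow_pickle=True)
print(s["eef_pos"],s["tcp_rot"],s["wrist_force"])
```

```text
[ 0.48334648 -0.0065343   0.13132105] [ 9.36650038e-01  3.50263827e-01 -1.23655996e-03 -6.55132458e-04] [0.4689334  0.40293933 0.02515289]
```

View pics/w1.png

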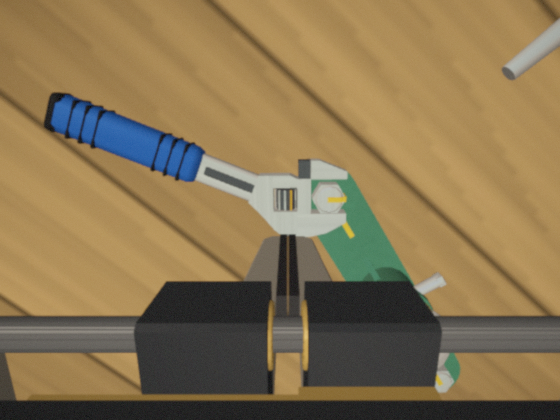

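Run:
```python
from h import *
im=cv2.imread("pics/w1.png"); s=np.load("w1.npy",allow_pickle=True).item(); c=wrist(s)
cv2.imwrite("pics/w1c.png",cv2.resize(im[150:250,240:370],None,fx=6,fy=6,interpolation=cv2.INTER_CUBIC))
hsv=cv2.cvtColor(im,cv2.COLOR_BGR2HSV)
y=cv2.inRange(hsv,(20,150,150),(32,255,255))
n,l,st,ce=cv2.connectedComponentsWithStats(y)
for i in range(1,n):
    if st[i,4]>15: print(st[i],ce[i])
b=cv2.inRange(hsv,(105,120,40),(130,255,255)); r,_=rect(cv2.morphologyEx(b,cv2.MORPH_CLOSE,np.ones((15,15)))); print("grip",r,cast(c,[r[0]],.014),cast(c,cv2.boxPoints(r),.011)[:,:2])
```

```text
[290 190   2  20  39] [290.51282051 199.25641026]
[329 196  17   6  69] [337.14492754 199.27536232]
[343 223  11  15  68] [348.05882353 229.95588235]
[269 312   3  13  17] [269.94117647 318.05882353]
[436 376   6   9  27] [438.         380.25925926]
grip ((125.0862045288086, 137.53448486328125), (157.65533447265625, 38.810325622558594), 21.801406860351562) [[0.43924098 0.12424366 0.014     ]] [[0.40371526 0.17804904]
 [0.43467293 0.18371187]
 [0.4731527  0.07144755]
 [0.44189507 0.0624185 ]]
```

View pics/w1c.png

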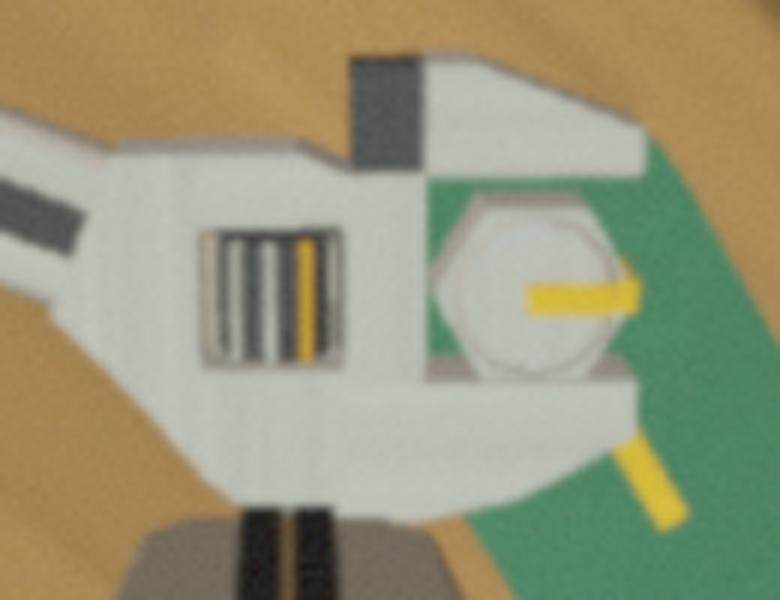

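Run:
```python
from h import *
s=np.load("w1.npy",allow_pickle=True).item(); c=wrist(s)
R=Ro.from_quat(s["tcp_rot"]).as_matrix(); print(R.round(4)); e=s["eef_pos"]
f=lambda x,y:(240+x/6-.4,150+y/6-.4)
W=cast(c,[f(272,298)],.0205)[0];N=cast(c,[f(530,298)],.019)[0]
print("worm",W,"nut",N,"dist",np.linalg.norm((W-N)[:2]),"tool",R.T@(W-e))
J=cast(c,[f(500,177),f(500,380)],.018);print("jaw",np.linalg.norm(J[0]-J[1]))
H=cast(c,[f(430,177),f(430,380)],.018)
d=J[0]-J[1];print("jaw normal ang",np.degrees(np.arctan2(d[1],d[0])))
a=cast(c,[f(530,298),f(640,297)],.019);d=a[1]-a[0];print("stripe ang",np.degrees(np.arctan2(d[1],d[0])),np.linalg.norm(d))
a=cast(c,[f(628,442),f(675,525)],.004);d=a[1]-a[0];print("line ang",np.degrees(np.arctan2(d[1],d[0])),np.linalg.norm(d)); d=a[1]-N;print("nut->line ang",np.degrees(np.arctan2(d[1],d[0])),np.linalg.norm(d[:2]))
t=fixed("top"); print("top: ",cast(t,[(276,243.2)],.019), cast(t,[(361,270.5)],.019))
```

```text
[[ 7.546e-01  6.561e-01 -2.800e-03]
 [ 6.562e-01 -7.546e-01  4.000e-04]
 [-1.900e-03 -2.100e-03 -1.000e+00]]
worm [ 0.48535577 -0.00249768  0.0205    ] nut [ 0.5079276  -0.02897505  0.019     ] dist 0.034792792821678374 tool [ 0.00437075 -0.00149576  0.11081649]
jaw 0.02822056639739642
jaw normal ang 42.57610414571313
stripe ang -48.39130277368551 0.014828914544995962
line ang -108.77043027044994 0.014801721538173227
nut->line ang -106.63023929109208 0.045122469648365984
top:  [[ 0.50923943 -0.03031293  0.019     ]] [[ 0.44707719 -0.23168153  0.019     ]]
```

>>> {"api": "servo_tool", "payload": {
  "increments": [
    {"linear": [0.11,-0.26,0.8],"rotation": [0,0,0],"grip": 0},
    {"linear": [0,0,0.8],"rotation": [0,0,0],"grip": 0},
    {"linear": [0,0,0.6],"rotation": [0,0,0],"grip": 0},
    {"linear": [0,0,0.15],"rotation": [0,0,0],"grip": 0},
    {"linear": [0,0,0],"rotation": [0,0,0],"grip": 0}
  ]
}}

```text
time: 2.23
eef_pos: [0.4794, 0.0034, 0.0371]
tcp_rot: [0.938, 0.347, -0.002, -0.001]
wrist_force: [0.2, -1.1, 0.2]
finger_gap: 0.008
```

>>> {"api": "servo_tool", "payload": {
  "increments": [
    {"linear": [0,0,0.025],"rotation": [0,0,0],"grip": 0},
    {"linear": [0,0,0.025],"rotation": [0,0,0],"grip": 0},
    {"linear": [0,0,0.025],"rotation": [0,0,0],"grip": 0},
    {"linear": [0,0,0],"rotation": [0,0,0],"grip": 0},
    {"linear": [0,0,0],"rotation": [0,0,0],"grip": 0}
  ]
}}

```text
time: 2.65
eef_pos: [0.4813, 0.0034, 0.0364]
tcp_rot: [0.938, 0.347, 0.001, 0.0]
wrist_force: [-0.1, 0.0, 0.4]
finger_gap: 0.002
```

>>> {"api": "servo_tool", "payload": {
  "increments": [
    {"linear": [0,0,0.025],"rotation": [0,0,0],"grip": 0},
    {"linear": [0,0,0],"rotation": [0,0,0],"grip": 0},
    {"linear": [0,0,0],"rotation": [0,0,0],"grip": 0},
    {"linear": [0,0,0],"rotation": [0,0,0],"grip": 0},
    {"linear": [0,0,0],"rotation": [0,0,0],"grip": 0}
  ]
}}

```text
time: 3.07
eef_pos: [0.4811, 0.0034, 0.0348]
tcp_rot: [0.938, 0.347, 0.0, 0.0]
wrist_force: [0.7, -0.5, 3.2]
finger_gap: 0.005
```

>>> {"api": "servo_tool", "payload": {
  "increments": [
    {"linear": [0,0,0.025],"rotation": [0,0,0],"grip": 0},
    {"linear": [0,0,0],"rotation": [0,0,0],"grip": 0},
    {"linear": [0,0,0],"rotation": [0,0,0],"grip": 0},
    {"linear": [0,0,0],"rotation": [0,0,0],"grip": 0},
    {"linear": [0,0,0],"rotation": [0,0,0],"grip": 0}
  ]
}}

```text
time: 3.48
eef_pos: [0.4812, 0.0034, 0.0345]
tcp_rot: [0.938, 0.348, 0.0, 0.0]
wrist_force: [-2.5, -1.7, 12.6]
finger_gap: 0.006
```

>>> {"api": "servo_tool", "payload": {
  "increments": [
    {"linear": [0,0.11,0],"rotation": [0,0,0],"grip": 0},
    {"linear": [0,0.11,0],"rotation": [0,0,0],"grip": 0},
    {"linear": [0,0.11,0],"rotation": [0,0,0],"grip": 0},
    {"linear": [0,0.11,0],"rotation": [0,0,0],"grip": 0},
    {"linear": [0,0,0],"rotation": [0,0,0],"grip": 0}
  ]
}}

```text
time: 3.9
eef_pos: [0.4927, -0.0095, 0.0342]
tcp_rot: [0.938, 0.347, 0.0, -0.0]
wrist_force: [-1.8, 0.5, 7.7]
finger_gap: 0.004
```

Run:
```python
from h import *
s=manip.read_state(); im=manip.read_camera("scene")[:,:,::-1]; print(s["eef_pos"],s["wrist_force"])
im2=manip.read_camera("wrist")[:,:,::-1]
cv2.imwrite("pics/w2.png",cv2.resize(im2[60:320,170:430],(600,600)))
```

```text
[ 0.49271018 -0.00952071  0.03421128] [-1.84085746  0.53738021  7.67102173]
```

View pics/w2.png

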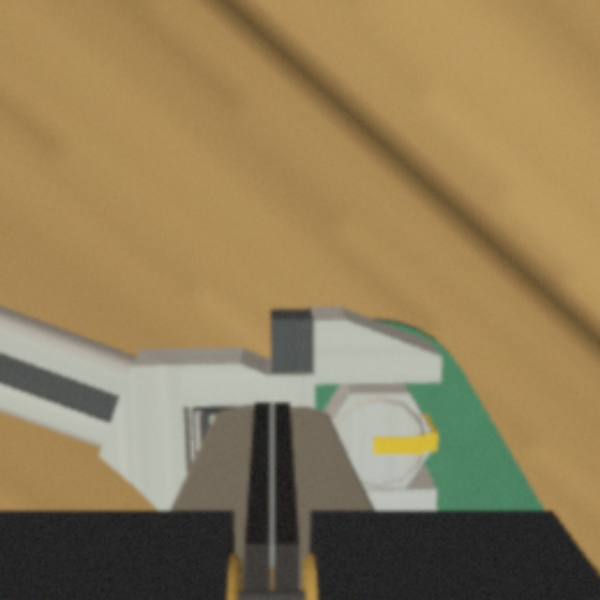

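>>> {"api": "servo_tool", "payload": {
  "increments": [
    {"linear": [0,0,-0.13],"rotation": [0,0,0],"grip": 0},
    {"linear": [0,-0.22,0],"rotation": [0,0,0],"grip": 0},
    {"linear": [0,-0.22,0],"rotation": [0,0,0],"grip": 0},
    {"linear": [0,0,0.13],"rotation": [0,0,0],"grip": 0},
    {"linear": [0,0,0],"rotation": [0,0,0],"grip": 0}
  ]
}}

```text
time: 4.42
eef_pos: [0.4794, 0.0054, 0.0338]
tcp_rot: [0.937, 0.348, -0.001, -0.001]
wrist_force: [-5.5, 2.8, 15.1]
finger_gap: 0.004
```

>>> {"api": "servo_tool", "payload": {
  "increments": [
    {"linear": [0,0.11,0],"rotation": [0,0,0],"grip": 0},
    {"linear": [0,0.11,0],"rotation": [0,0,0],"grip": 0},
    {"linear": [0,0.11,0],"rotation": [0,0,0],"grip": 0},
    {"linear": [0,0.11,0],"rotation": [0,0,0],"grip": 0},
    {"linear": [0,0,0],"rotation": [0,0,0],"grip": 0}
  ]
}}

```text
time: 4.83
eef_pos: [0.4927, -0.0094, 0.0341]
tcp_rot: [0.938, 0.348, 0.0, 0.0]
wrist_force: [-1.6, 1.6, 10.2]
finger_gap: 0.004
```

Run:
```python
from h import *
s=manip.read_state(); im=manip.read_camera("wrist")[:,:,::-1]; print(s["eef_pos"],s["wrist_force"])
c=wrist(s)
cv2.imwrite("pics/w3.png",cv2.resize(im[180:290,230:380],(750,550),interpolation=cv2.INTER_CUBIC))
f=lambda x,y:(170+x/2.308,60+y/2.308)
P=cast(c,[f(430,383),f(430,487)],.018);print("old gap est",np.linalg.norm(P[0]-P[1]))
```

```text
[ 0.49270035 -0.00943561  0.0341132 ] [-1.55855454  1.61063703 10.20063592]
old gap est 0.026095856129871826
```

View pics/w3.png

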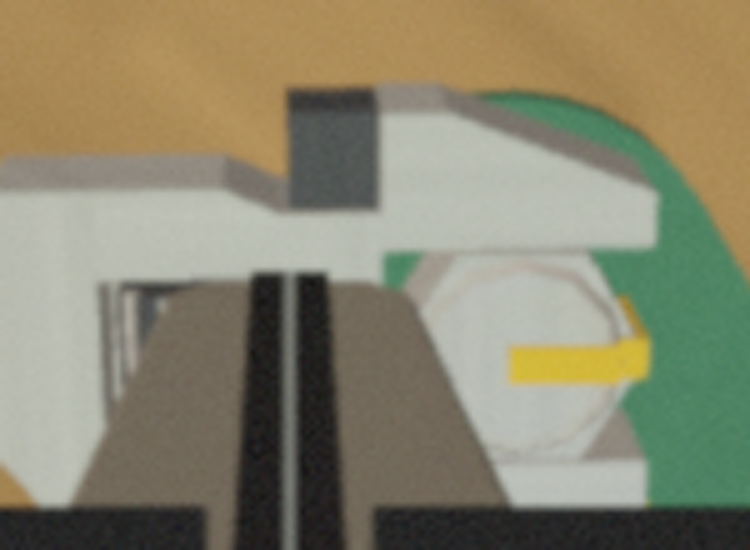

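>>> {"api": "servo_tool", "payload": {
  "increments": [
    {"linear": [0,0,-0.13],"rotation": [0,0,0],"grip": 0},
    {"linear": [0,-0.22,0],"rotation": [0,0,0],"grip": 0},
    {"linear": [0,-0.22,0],"rotation": [0,0,0],"grip": 0},
    {"linear": [0,0,0.13],"rotation": [0,0,0],"grip": 0},
    {"linear": [0,0,0],"rotation": [0,0,0],"grip": 0}
  ]
}}

```text
time: 5.3
eef_pos: [0.4792, 0.0056, 0.0336]
tcp_rot: [0.937, 0.349, -0.001, -0.001]
wrist_force: [-6.2, 4.2, 15.2]
finger_gap: 0.007
```

>>> {"api": "servo_tool", "payload": {
  "increments": [
    {"linear": [0,0.11,0],"rotation": [0,0,0],"grip": 0},
    {"linear": [0,0.11,0],"rotation": [0,0,0],"grip": 0},
    {"linear": [0,0.11,0],"rotation": [0,0,0],"grip": 0},
    {"linear": [0,0.11,0],"rotation": [0,0,0],"grip": 0},
    {"linear": [0,0,0],"rotation": [0,0,0],"grip": 0}
  ]
}}

```text
time: 5.72
eef_pos: [0.4916, -0.008, 0.0343]
tcp_rot: [0.937, 0.348, -0.0, -0.001]
wrist_force: [-6.2, 3.7, 19.5]
finger_gap: 0.006
```

>>> {"api": "servo_tool", "payload": {
  "increments": [
    {"linear": [0,0,-0.13],"rotation": [0,0,0],"grip": 0},
    {"linear": [0,-0.22,0],"rotation": [0,0,0],"grip": 0},
    {"linear": [0,-0.22,0],"rotation": [0,0,0],"grip": 0},
    {"linear": [0,0,0.13],"rotation": [0,0,0],"grip": 0},
    {"linear": [0,0,0],"rotation": [0,0,0],"grip": 0}
  ]
}}

```text
time: 6.13
eef_pos: [0.479, 0.0058, 0.0335]
tcp_rot: [0.937, 0.349, -0.001, -0.001]
wrist_force: [-6.1, 4.5, 16.1]
finger_gap: 0.004
```

>>> {"api": "servo_tool", "payload": {
  "increments": [
    {"linear": [0,0.11,0],"rotation": [0,0,0],"grip": 0},
    {"linear": [0,0.11,0],"rotation": [0,0,0],"grip": 0},
    {"linear": [0,0.11,0],"rotation": [0,0,0],"grip": 0},
    {"linear": [0,0.11,0],"rotation": [0,0,0],"grip": 0},
    {"linear": [0,0,0],"rotation": [0,0,0],"grip": 0}
  ]
}}

```text
time: 6.55
eef_pos: [0.4899, -0.006, 0.0343]
tcp_rot: [0.937, 0.349, -0.002, -0.002]
wrist_force: [-10.9, 8.3, 26.5]
finger_gap: 0.006
```

>>> {"api": "servo_tool", "payload": {
  "increments": [
    {"linear": [0,0,-0.5],"rotation": [0,0,0],"grip": 0},
    {"linear": [0,-0.22,-1],"rotation": [0,0,0],"grip": 0},
    {"linear": [0,0,-0.9],"rotation": [0,0,0],"grip": 0},
    {"linear": [0,0,0],"rotation": [0,0,0],"grip": 0},
    {"linear": [0,0,0],"rotation": [0,0,0],"grip": 0}
  ]
}}

```text
time: 6.97
eef_pos: [0.4875, -0.0032, 0.1306]
tcp_rot: [0.938, 0.348, 0.002, 0.001]
wrist_force: [-0.7, -0.5, -0.3]
finger_gap: 0.002
```

Run:
```python
from h import *
s=manip.read_state(); im=manip.read_camera("wrist")[:,:,::-1]; print(s["eef_pos"],s["wrist_force"])
np.save("w4.npy",s,allow_pickle=True); cv2.imwrite("pics/w4.png",im)
cv2.imwrite("pics/w4c.png",cv2.resize(im[150:250,240:370],None,fx=6,fy=6,interpolation=cv2.INTER_CUBIC))
```

```text
[ 0.48748314 -0.00318999  0.13064997] [-0.68982782 -0.46510067 -0.27828257]
```

View pics/w4c.png

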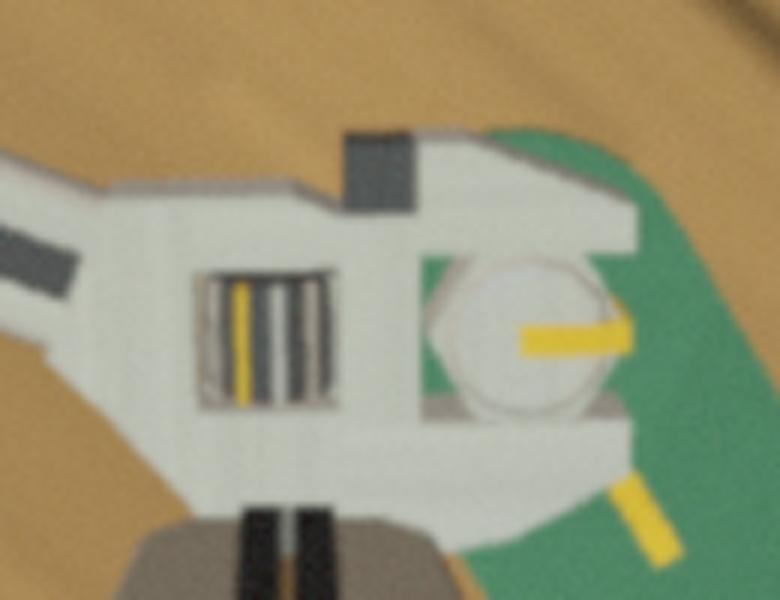

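>>> {"api": "servo_tool", "payload": {
  "increments": [
    {"linear": [0.07,-0.82,0],"rotation": [0,0,0],"grip": 0},
    {"linear": [0.07,-0.82,0],"rotation": [0,0,0],"grip": 0},
    {"linear": [0.07,-0.82,0],"rotation": [0,0,0],"grip": 0},
    {"linear": [0.07,-0.82,0],"rotation": [0,0,0],"grip": 0},
    {"linear": [0,0,0],"rotation": [0,0,0.18],"grip": 0}
  ]
}}

```text
time: 7.43
eef_pos: [0.4045, 0.1076, 0.1276]
tcp_rot: [0.952, 0.306, -0.003, -0.001]
wrist_force: [-0.6, 0.2, 0.8]
finger_gap: 0.004
```

>>> {"api": "servo_tool", "payload": {
  "increments": [
    {"linear": [0,0,0],"rotation": [0,0,0.18],"grip": 0},
    {"linear": [0,0,0],"rotation": [0,0,0.18],"grip": 0},
    {"linear": [0,0,0],"rotation": [0,0,0.18],"grip": 0},
    {"linear": [0,0,0],"rotation": [0,0,0],"grip": 0},
    {"linear": [0,0,0],"rotation": [0,0,0],"grip": 0}
  ]
}}

```text
time: 7.85
eef_pos: [0.4084, 0.1034, 0.1281]
tcp_rot: [0.986, 0.167, -0.002, 0.0]
wrist_force: [0.9, -0.7, 0.0]
finger_gap: 0.002
```

Run:
```python
from h import *
s=manip.read_state(); R=Ro.from_quat(s["tcp_rot"]).as_matrix(); e=s["eef_pos"]; print(e,R.round(3))
im=manip.read_camera("wrist")[:,:,::-1]; cv2.imwrite("pics/w5.png",im); c=wrist(s)
hsv=cv2.cvtColor(im,cv2.COLOR_BGR2HSV); b=cv2.inRange(hsv,(105,120,40),(130,255,255)); r,_=rect(cv2.morphologyEx(b,cv2.MORPH_CLOSE,np.ones((15,15)))); print(r)
B=cast(c,cv2.boxPoints(r),.015); print(B[:,:2].round(4)); print("tool",((B-e)@R).round(4))
N=np.array([.508,-.029,.019]);print("nut tool",(N-e)@R)
```

```text
[0.40844548 0.10339046 0.12813596] [[ 0.944  0.329 -0.003]
 [ 0.329 -0.944 -0.001]
 [-0.003 -0.    -1.   ]]
((279.0, 159.5), (37.0, 146.0), 90.0)
[[0.4353 0.1791]
 [0.4727 0.0721]
 [0.4457 0.0611]
 [0.4072 0.1712]]
tool [[ 0.0506 -0.0626  0.113 ]
 [ 0.0507  0.0508  0.113 ]
 [ 0.0216  0.0522  0.1131]
 [ 0.0215 -0.0644  0.1131]]
nut tool [0.05072062 0.15783163 0.10892929]
```

>>> {"api": "servo_tool", "payload": {
  "increments": [
    {"linear": [0,0,0.8],"rotation": [0,0,0],"grip": 0},
    {"linear": [0,0,0.8],"rotation": [0,0,0],"grip": 0},
    {"linear": [0,0,0.8],"rotation": [0,0,0],"grip": 0},
    {"linear": [0,0,0.25],"rotation": [0,0,0],"grip": 0},
    {"linear": [0,0,0],"rotation": [0,0,0],"grip": 0}
  ]
}}

```text
time: 8.32
eef_pos: [0.4072, 0.1031, 0.0213]
tcp_rot: [0.986, 0.166, -0.003, 0.0]
wrist_force: [-0.4, 0.7, -0.3]
finger_gap: 0.006
```

>>> {"api": "servo_tool", "payload": {
  "increments": [
    {"linear": [0.1,0,0],"rotation": [0,0,0],"grip": 0},
    {"linear": [0.1,0,0],"rotation": [0,0,0],"grip": 0},
    {"linear": [0.05,0,0],"rotation": [0,0,0],"grip": 0},
    {"linear": [0,0,0],"rotation": [0,0,0],"grip": 0},
    {"linear": [0,0,0],"rotation": [0,0,0],"grip": 0}
  ]
}}

```text
time: 8.73
eef_pos: [0.4199, 0.1071, 0.0245]
tcp_rot: [0.986, 0.166, 0.001, -0.0]
wrist_force: [-0.5, 0.8, 0.4]
finger_gap: 0.006
```

>>> {"api": "servo_tool", "payload": {
  "increments": [
    {"linear": [0.172,-0.04,0],"rotation": [0,0,0.083],"grip": 0},
    {"linear": [0.172,-0.04,0],"rotation": [0,0,0.083],"grip": 0},
    {"linear": [0.172,-0.04,0],"rotation": [0,0,0.083],"grip": 0},
    {"linear": [0.172,-0.04,0],"rotation": [0,0,0.083],"grip": 0},
    {"linear": [0.172,-0.04,0],"rotation": [0,0,0.083],"grip": 0}
  ]
}}

```text
time: 9.15
eef_pos: [0.4471, 0.1216, 0.0236]
tcp_rot: [0.998, 0.057, -0.003, 0.001]
wrist_force: [-8.4, -1.7, 6.9]
finger_gap: 0.004
```

>>> {"api": "servo_tool", "payload": {
  "increments": [
    {"linear": [0.172,-0.04,0],"rotation": [0,0,0.083],"grip": 0},
    {"linear": [0.172,-0.04,0],"rotation": [0,0,0.083],"grip": 0},
    {"linear": [0.172,-0.04,0],"rotation": [0,0,0.083],"grip": 0},
    {"linear": [0.172,-0.04,0],"rotation": [0,0,0.083],"grip": 0},
    {"linear": [0.172,-0.04,0],"rotation": [0,0,0.083],"grip": 0}
  ]
}}

```text
time: 9.57
eef_pos: [0.4824, 0.1314, 0.0237]
tcp_rot: [0.999, -0.052, -0.002, 0.001]
wrist_force: [-5.2, -0.4, 4.0]
finger_gap: 0.006
```

```bash
cat > chk.py <<'E'
from h import *
import sys
im=np.ascontiguousarray(manip.read_camera("top")[:,:,::-1]); s=manip.read_state(); print(s["time"],s["eef_pos"])
cv2.imwrite(sys.argv[1],im); c=fixed("top"); hsv=cv2.cvtColor(im,cv2.COLOR_BGR2HSV)
b=cv2.inRange(hsv,(105,120,40),(130,255,255)); b[:,:180]=0;b[:,300:]=0;b[:150]=0;b[300:]=0
p=np.argwhere(b)[:,::-1]; P=cast(c,p,.015)[:,:2]; m=P.mean(0); v=np.linalg.svd(P-m,full_matrices=False)[2][0]
v*=np.sign(v[1]); print("grip mean",m,"axis",np.degrees(np.arctan2(v[1],v[0])),len(p))
d=m-np.array([.508,-.029]); print("from nut",np.degrees(np.arctan2(d[1],d[0])),np.linalg.norm(d))
y=cv2.inRange(hsv,(20,120,120),(32,255,255)); y[:230]=0;y[262:]=0;y[:,:262]=0;y[:,300:]=0
n,l,st,ce=cv2.connectedComponentsWithStats(y)
for i in range(1,n):
    if st[i,4]>3:
        q=cast(c,[ce[i]],.019)[0,:2]-np.array([.509,-.030]); print("yellow",ce[i],st[i,4],np.degrees(np.arctan2(q[1],q[0])),np.linalg.norm(q))
E
python3 chk.py pics/t1.png; python3 - <<'E'
E
sed 's/manip.read_camera("top")\[:,:,::-1\]/cv2.imread("pics\/top0.png")/' chk.py > chk0.py; python3 chk0.py /tmp/x.png
```

```text
9.6167 [0.48462743 0.13185552 0.02389129]
grip mean [0.51341989 0.11305866] axis 80.56454850047076 133
from nut 87.81508420760558 0.14216201756333005
yellow [278.83333333 242.33333333] 6 -71.43473381792671 0.007362851659559948
yellow [287.56 246.84] 25 -106.19374664154599 0.02883920055075493
9.6167 [0.48462743 0.13185552 0.02389129]
grip mean [0.44072892 0.12190099] axis 109.20762362150104 454
from nut 114.02712712772865 0.16521654610100153
yellow [278.6 240.8] 5 -47.06324574414429 0.00872801642246285
yellow [289.73333333 247.53333333] 15 -106.32747377744242 0.03422350094133233
```

>>> {"api": "servo_tool", "payload": {
  "increments": [
    {"linear": [0.172,-0.04,0],"rotation": [0,0,0.083],"grip": 0},
    {"linear": [0.172,-0.04,0],"rotation": [0,0,0.083],"grip": 0},
    {"linear": [0.172,-0.04,0],"rotation": [0,0,0.083],"grip": 0},
    {"linear": [0.172,-0.04,0],"rotation": [0,0,0.083],"grip": 0},
    {"linear": [0.172,-0.04,0],"rotation": [0,0,0.083],"grip": 0}
  ]
}}

```text
time: 10.03
eef_pos: [0.5181, 0.1334, 0.0237]
tcp_rot: [0.987, -0.159, -0.001, 0.0]
wrist_force: [-5.7, -0.3, 1.6]
finger_gap: 0.002
```

>>> {"api": "servo_tool", "payload": {
  "increments": [
    {"linear": [0.172,-0.04,0],"rotation": [0,0,0.083],"grip": 0},
    {"linear": [0.172,-0.04,0],"rotation": [0,0,0.083],"grip": 0},
    {"linear": [0.172,-0.04,0],"rotation": [0,0,0.083],"grip": 0},
    {"linear": [0.172,-0.04,0],"rotation": [0,0,0.083],"grip": 0},
    {"linear": [0,0,0],"rotation": [0,0,0],"grip": 0}
  ]
}}

```text
time: 10.45
eef_pos: [0.5479, 0.1288, 0.0238]
tcp_rot: [0.97, -0.244, 0.0, -0.0]
wrist_force: [-1.0, 0.9, -0.2]
finger_gap: 0.003
```

>>> {"api": "servo_tool", "payload": {
  "increments": [
    {"linear": [-0.05,0,0],"rotation": [0,0,0],"grip": 0},
    {"linear": [-0.2,0,0],"rotation": [0,0,0],"grip": 0},
    {"linear": [-0.3,0,-0.6],"rotation": [0,0,0],"grip": 0},
    {"linear": [-0.2,0,-0.9],"rotation": [0,0,0],"grip": 0},
    {"linear": [0,0,-0.9],"rotation": [0,0,0],"grip": 0}
  ]
}}

```text
time: 10.87
eef_pos: [0.518, 0.1444, 0.1197]
tcp_rot: [0.97, -0.242, -0.002, 0.001]
wrist_force: [0.6, -0.0, -1.0]
finger_gap: 0.007
```

```bash
python3 chk.py pics/t2.png;  python3 - <<'E'
from h import *
s=manip.read_state(); im=manip.read_camera("wrist")[:,:,::-1]; print(s["eef_pos"],s["tcp_rot"])
np.save("w6.npy",s,allow_pickle=True); cv2.imwrite("pics/w6.png",im)
c=wrist(s); print("nut px",proj(c,[[.508,-.029,.019],[.443,.115,.011]]))
E
```

```text
10.9167 [0.52349809 0.14550924 0.12740899]
grip mean [0.57433478 0.12360246] axis 61.63836491956271 445
from nut 66.50589094895008 0.16639656018320897
yellow [285.37142857 245.94285714] 35 -104.89450390846869 0.023288647698847878
[0.52349809 0.14550924 0.12740899] [ 0.97013433 -0.24251458  0.00429726 -0.0027561 ]
nut px [[502.80633095 119.39065978]
 [362.56303795 268.17547586]]
```

View pics/w6.png

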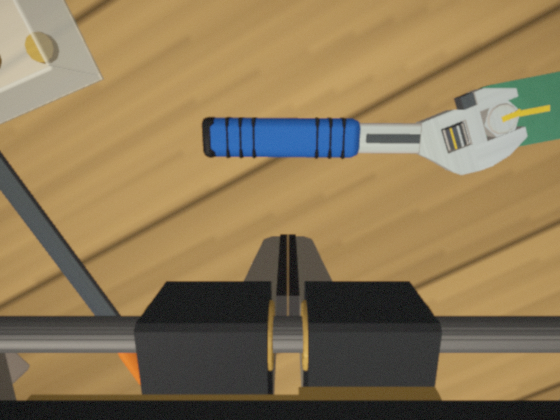

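```bash
cat > y.py <<'E'
from h import *
import sys
k=sys.argv[1]; im=cv2.imread(f"pics/{k}.png"); s=np.load(f"{k}.npy",allow_pickle=True).item(); c=wrist(s)
hsv=cv2.cvtColor(im,cv2.COLOR_BGR2HSV); m=cv2.inRange(hsv,(18,110,110),(34,255,255))
q=proj(c,[[.508,-.029,.019]])[0]; print("nut",q)
p=np.argwhere(m)[:,::-1]; p=p[np.linalg.norm(p-q,axis=1)<90]; 
P=cast(c,p,.019)[:,:2]-[.508,-.029]; Q=cast(c,p,.004)[:,:2]-[.508,-.029]
r=np.linalg.norm(P,axis=1)
for n,A in(("stripe",P[r<.0125]),("line",Q[np.linalg.norm(Q,axis=1)>.018])):
    mm=A.mean(0); v=np.linalg.svd(A-mm,full_matrices=False)[2][0]; v*=np.sign(v@mm)
    print(n,len(A),"mean",mm.round(4),"radial",np.degrees(np.arctan2(mm[1],mm[0])),"axis",np.degrees(np.arctan2(v[1],v[0])))
x,y=q.astype(int); x0=max(0,min(x-60,440));y0=max(y-45,0)
cv2.imwrite(f"pics/{k}c.png",cv2.resize(im[y0:y0+90,x0:x0+120],None,fx=6,fy=6,interpolation=cv2.INTER_CUBIC))
E
python3 y.py w6; python3 y.py w4; python3 y.py w1
```

```text
nut [502.80633095 119.39065978]
stripe 98 mean [-0.0002 -0.0062] radial -91.59303624384518 axis -94.82698243309805
line 12260 mean [-0.0013 -0.0022] radial -121.14104880277472 axis 175.80417227943857
nut [326.80650267 206.90493161]
stripe 78 mean [ 0.0047 -0.0044] radial -42.92356275142638 axis -48.49141746735685
line 11570 mean [0.0237 0.0056] radial 13.24074375759067 axis -65.17751283765774
nut [327.86379032 200.08591813]
stripe 71 mean [ 0.0047 -0.0044] radial -42.7394596979397 axis -47.194671552152094
line 11733 mean [0.0217 0.0045] radial 11.618271002973824 axis -64.691787032108
```

View pics/w6c.png

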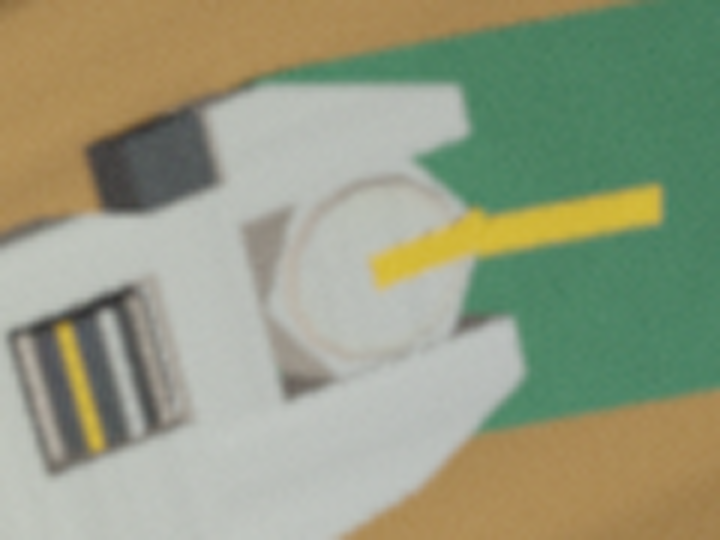

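>>> {"api": "servo_tool", "payload": {
  "increments": [
    {"linear": [0,0,0.9],"rotation": [0,0,0],"grip": 0},
    {"linear": [0,0,0.9],"rotation": [0,0,0],"grip": 0},
    {"linear": [0.2,0,0.6],"rotation": [0,0,0],"grip": 0},
    {"linear": [0.3,0,0],"rotation": [0,0,0],"grip": 0},
    {"linear": [0.1,0,0],"rotation": [0,0,0],"grip": 0}
  ]
}}

```text
time: 11.38
eef_pos: [0.5428, 0.1306, 0.0227]
tcp_rot: [0.97, -0.244, -0.0, 0.001]
wrist_force: [0.4, 0.0, 0.0]
finger_gap: 0.004
```

>>> {"api": "servo_tool", "payload": {
  "increments": [
    {"linear": [0,0,0],"rotation": [0,0,0],"grip": 0},
    {"linear": [0,0,0],"rotation": [0,0,0],"grip": 0},
    {"linear": [0,0,0],"rotation": [0,0,0],"grip": 0},
    {"linear": [0,0,0],"rotation": [0,0,0],"grip": 0},
    {"linear": [0,0,0],"rotation": [0,0,0],"grip": 0}
  ]
}}

```text
time: 11.8
eef_pos: [0.5425, 0.1322, 0.0245]
tcp_rot: [0.97, -0.244, 0.001, -0.0]
wrist_force: [-0.5, 0.1, -0.7]
finger_gap: 0.001
```

>>> {"api": "servo_tool", "payload": {
  "increments": [
    {"linear": [0.16,0,0],"rotation": [0,0,0],"grip": 0},
    {"linear": [0.166,-0.04,0],"rotation": [0,0,0.08],"grip": 0},
    {"linear": [0.166,-0.04,0],"rotation": [0,0,0.08],"grip": 0},
    {"linear": [0.166,-0.04,0],"rotation": [0,0,0.08],"grip": 0},
    {"linear": [0.166,-0.04,0],"rotation": [0,0,0.08],"grip": 0}
  ]
}}

```text
time: 12.22
eef_pos: [0.5712, 0.1218, 0.0236]
tcp_rot: [0.946, -0.324, -0.003, 0.0]
wrist_force: [-8.1, 2.3, 7.0]
finger_gap: 0.003
```

>>> {"api": "servo_tool", "payload": {
  "increments": [
    {"linear": [0.166,-0.04,0],"rotation": [0,0,0.08],"grip": 0},
    {"linear": [0,0,0],"rotation": [0,0,0],"grip": 0},
    {"linear": [0,0,0],"rotation": [0,0,0],"grip": 0},
    {"linear": [-0.1,0,0],"rotation": [0,0,0],"grip": 0},
    {"linear": [-0.3,0,0],"rotation": [0,0,0],"grip": 0}
  ]
}}

```text
time: 12.63
eef_pos: [0.5692, 0.1262, 0.0237]
tcp_rot: [0.939, -0.345, 0.001, -0.0]
wrist_force: [0.5, -0.6, -0.1]
finger_gap: 0.005
```

>>> {"api": "servo_tool", "payload": {
  "increments": [
    {"linear": [-0.3,0.2,-0.9],"rotation": [0,0,0],"grip": 0},
    {"linear": [0,0.5,-0.8],"rotation": [0,0,0],"grip": 0},
    {"linear": [0,0.9,-0.3],"rotation": [0,0,0],"grip": 0},
    {"linear": [0,0,-0.8],"rotation": [0,0,0],"grip": 0},
    {"linear": [0,0,0],"rotation": [0,0,0],"grip": 0}
  ]
}}

```text
time: 13.05
eef_pos: [0.5188, 0.086, 0.1404]
tcp_rot: [0.939, -0.345, 0.004, -0.002]
wrist_force: [1.5, 0.6, 0.8]
finger_gap: 0.003
```

```bash
python3 chk.py pics/t3.png;  python3 - <<'E'
from h import *
s=manip.read_state(); im=manip.read_camera("wrist")[:,:,::-1]; print(s["eef_pos"],s["tcp_rot"])
np.save("w7.npy",s,allow_pickle=True); cv2.imwrite("pics/w7.png",im)
E
python3 y.py w7
```

```text
13.1 [0.51864561 0.08676303 0.13857991]
grip mean [0.60367068 0.10657207] axis 49.881296924049074 449
from nut 54.79009292742185 0.1659297001832642
yellow [285.66666667 246.27272727] 33 -106.2247056627923 0.02417355081012469
[0.51864561 0.08676303 0.13857991] [ 0.93887524 -0.34424141  0.00290875 -0.00163272]
nut [408.98644693 121.21056201]
stripe 90 mean [-0.0012 -0.0061] radial -101.45728264928945 axis -106.67154938517663
line 14328 mean [-0.0064 -0.0008] radial -173.22347005266914 axis 172.81591403682242
```

View pics/w7c.png

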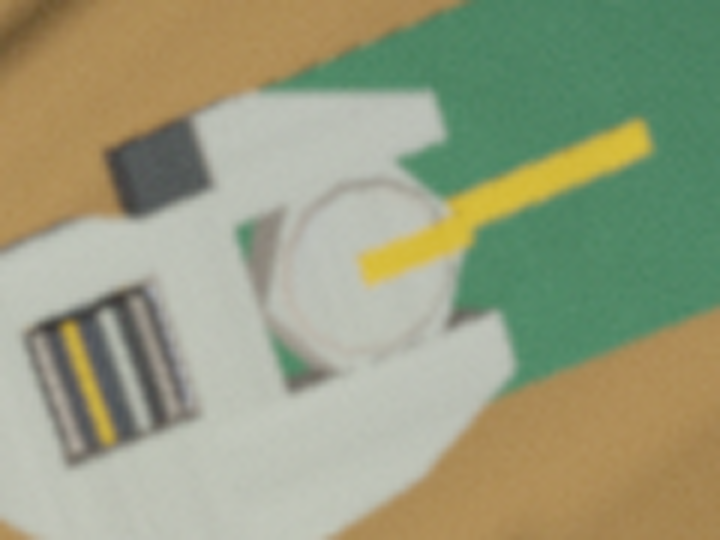

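Run:
```python
from h import *
f=lambda x,y:(348.5+x/6-.0,76+y/6)
s=np.load("w7.npy",allow_pickle=True).item(); c=wrist(s); im=cv2.imread("pics/w7.png")
hsv=cv2.cvtColor(im,cv2.COLOR_BGR2HSV); m=cv2.inRange(hsv,(24,140,140),(32,255,255))
p=np.argwhere(m)[:,::-1]; p=p[(p[:,0]>404)&(p[:,0]<462)&(p[:,1]>90)&(p[:,1]<128)]
for n,sel,z in(("stripe",p[:,0]<423,.019),("line",p[:,0]>430,.004)):
    A=cast(c,p[sel],z)[:,:2]; mm=A.mean(0); v=np.linalg.svd(A-mm,full_matrices=False)[2][0]; v*=-np.sign(v[1]); print(n,sel.sum(),mm-[.508,-.029],np.degrees(np.arctan2(v[1],v[0])))
# foot edge direction check via top tight nut->loose nut
print(manip.read_state()["wrist_force"])
t=cv2.imread("pics/t3.png").astype(int); o=cv2.imread("pics/top0.png").astype(int)
d=(np.abs(t-o).max(2)>60).astype(np.uint8); n,l,st,ce=cv2.connectedComponentsWithStats(d)
print([st[i].tolist() for i in range(1,n) if st[i,4]>8])
```

```text
stripe 67 [-0.00111757 -0.00555317] -105.21222976146869
line 137 [-0.00968672 -0.03287283] -106.74516336112683
[ 0.07776959 -0.15232967  0.59831349]
[[145, 183, 123, 66, 1755], [214, 212, 9, 9, 51], [136, 221, 150, 68, 6224], [274, 231, 10, 11, 47], [261, 249, 8, 6, 34], [193, 269, 22, 13, 160], [189, 274, 5, 10, 32], [133, 290, 103, 130, 11800], [552, 381, 8, 13, 73]]
```

```bash
python3 -c "
from plant import manip; print(manip.close_job())"
```

```text
the job is handed in; nothing more can be done
None
```

I closed the wrench snug on the nut, turned the nut about 59° clockwise to the line, and handed the job in at about 13 s of the 61 s allowed. `close_job` reports no verdict, so the results below are my own measurements.

- **Closing the jaw:** I made four fingertip strokes on the worm. The gap went from about 28–29.5 mm until both jaw faces met the nut. In the last two strokes the rubbing force rose, which fits the jaw having met the nut. The nut had turned only about 1° by then.
- **Turning the nut:** I pushed the grip round in two arcs, 47.5° and then 12°.
- **Alignment:** in the last close-up the stripe lies at about -105° to -107° and the foot line at about -107°, so they agree to about 1.5° against the 8° allowed. An eyeball reading of the same enlarged picture suggested up to 4°, still inside the limit.
- **Wrench and jaw:** the wrench lies on the nut with the jaws against its flats. I judged the final jaw fit, the seating and the flatness by eye and did not measure them to the millimetre. My one rough figure, taken after closing, came out at 22.9 mm. That is under the nut's 24 mm, so it carries about 1 mm of error.
- **Surroundings:** the arm was clear, with the tool point at about 0.14 m height and wrist force near zero. Comparing top views from start and end showed large changes only where the wrench and arm are. One small patch at the right edge of the picture, away from the bystanders, I did not look into.

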